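# Select the photometer filter and take the reading

## Task

On the grey photometer, gently push the upright tab of the filter selector round with your fingertips until its pointer is in line with the middle of the cross-shaped plate; only then press the round white read button all the way down with a fingertip and let it come up again. Do not grip or lift anything: the tab and the button are only pushed, and the vial, the jar and the dropper bottle stay standing where they are.

Things in the scene. Friction and masses are not known exactly. Their poses are not given: they have to be found in the camera images.
- photometer: grey bench photometer with a black deck, fixed; deck 47 mm above the worktop. Origin under the selector's axis at worktop height; x points to its back (away from the robot at yaw 0), y to its left, z up. The case reaches from x = -118 to +68 mm, y = -108 to +108 mm; a key block of the same height widens its front right corner (x = -118 to -48 mm) out to y = -142 mm.
- selector_angle (a joint): angle of the filter selector (rad), a wheel of 80 mm diameter on an upright axis; 0 when its tab points to the front of the instrument (its -x), growing anticlockwise seen from above; stops at -1.6 and +1.6. It starts between -0.25 and 0.25; the four stations are at -1.25, -0.65, 0.65 and 1.25. At angle q the tab points along (-cos q, -sin q) in the instrument's frame. No clicks and no spring: light friction (2 to 3 N at the tab) keeps it where it is left
- hub (a point): point on the selector's axis, 82 mm above the worktop; turns with the selector: its -x points out along the tab, z up
- tab_paddle (a point): centre of the steel tab that stands up from the selector's arm, 55 mm from the axis, 82 mm above the worktop. The tab is an upright plate 26 mm long radially, 8 mm thick and 42 mm high (61 to 103 mm above the worktop), pushed on its flat sides; below it the arm with its pointer reaches out to 76 mm from the axis, 60 to 66 mm above the worktop, 13 mm above the deck, clear of the station plates
- selector: the filter selector: the aluminium wheel with its steel arm, pointer and upright tab, one part. Origin on the axis, 48 mm above the worktop; its -x points out along the tab. A fixed detector bridge (54 mm wide, 42 mm above the deck, from x = +18 to +64 mm in the photometer's frame) stands over the rear of the wheel
- plate_cross: low white plastic plate fixed on the instrument's deck, 4 mm high, a plus-shaped cross 30 mm across with arms 9 mm wide; one of four station plates whose middles stand 90 mm from the selector's axis; which plate is at which station varies. Origin at the middle of its underside. This is the station to select
- plate_disc: low white plastic plate fixed on the instrument's deck, 4 mm high, a round disc 28 mm in diameter; one of four station plates whose middles stand 90 mm from the selector's axis; which plate is at which station varies. Origin at the middle of its underside
- plate_square: low white plastic plate fixed on the instrument's deck, 4 mm high, a 25 mm square; one of four station plates whose middles stand 90 mm from the selector's axis; which plate is at which station varies. Origin at the middle of its underside
- plate_bar: low white plastic plate fixed on the instrument's deck, 4 mm high, a straight bar 30 x 9 mm; one of four station plates whose middles stand 90 mm from the selector's axis; which plate is at which station varies. Origin at the middle of its underside
- read_top (a point): middle of the top of the round white read button, 28 mm in diameter, on the key block at the front right of the instrument, 69 mm above the worktop; pressed straight down
- read (a joint): travel of the read button (m): 0 up, 0.006 fully down; a spring returns it, about 4 N when fully down
- kitchen_roll_1: tall white paper roll standing fixed on the worktop to the right of the instrument, 110 mm in diameter and 228 mm high, an obstacle to go round or over; always in the same place; origin at the middle of its underside
- vial: glass sample vial with white cap, 27 mm diameter, 58 mm high, standing loose at the left rear of the deck; origin at the middle of its underside
- jar: white jar with white cap, 60 mm diameter, 88 mm high, standing loose on the worktop in front of the instrument, to the right; origin at the middle of its underside
- dropper: brown dropper bottle, 34 mm diameter, 102 mm high, standing loose on the worktop left of and behind the instrument; origin at the middle of its underside
Things that resemble listed ones, but are neither listed nor needed, are in the scene too. Leave any yellow look-alike of the jar alone.

How it is judged (in metres and radians):
On the way, in this order (a step that is already met when the one before it is completed fails the run):
1. the selector's pointer is in line with the cross-shaped plate (y of plate_cross in the frame of hub between -0.01 and 0.01 m and x of plate_cross in the frame of hub below -0.05 m), for 0.2 s.
2. the read button is pressed down with the selector still at the cross (all of step 1 and value of joint read above 0.0045 m), for 0.05 s.
At the end, for the whole second after the job is handed in: the line of the selector's pointer passes within 10 mm of the middle of the cross-shaped plate (about 0.1 rad), the selector is still, the read button is up again (under 2 mm down), and the vial, jar and dropper bottle stand upright within 20 mm of where they started (all of step 1 and value of joint read below 0.002 m and velocity of joint selector_angle between -0.05 and 0.05 rad/s and angle between each of vial, jar, dropper's own z axis and vertical below 0.15 rad and distance of each of vial, jar, dropper from where it was at the start of the episode below 0.02 m); the robot touches nothing.
It fails at once if the vial, jar or dropper bottle is moved more than 20 mm, lifted or knocked over (distance of any of vial, jar, dropper from where it was at the start of the episode above 0.02 m or angle between any of vial, jar, dropper's own z axis and vertical above 0.4 rad).
It fails at once if the tab or selector is gripped or forced (over 18 N from the fingers) (contact force between the fingers and selector above 18 N).
It fails at once if the instrument is pressed hard (over 40 N) (contact force between the fingers and photometer above 40 N).
It fails at once if the read button is pressed while the selector is not at the cross (value of joint read above 0.0042 m and not (y of plate_cross in the frame of hub between -0.01 and 0.01 m and x of plate_cross in the frame of hub below -0.05 m)).
It also fails if it takes over 48 s, if anything falls off the work surface, if the arm or the gripper's body presses on something with over 40 N, if the wrist force passes 120 N, or if a joint passes its speed limit or range.

## Robot

A 6-joint arm with a two-finger parallel gripper is mounted at the origin on the work surface; the furniture and walls round the work are solid. World frame = base frame: x ahead of the robot, y to its left, z up, the work surface at z = 0. Lengths are in mm, angles in rad, forces in N, time in s.
With the tool pointing down it reaches from about 300 to 875 mm from the base axis. Payload 6.4 kg.
Tool frame: the origin (TCP) lies at the very end of the fingers, on their centre line; the grasp point (between the pads) lies 19 mm behind it; z points along the fingers, y is the line along which they close (so a half turn about z gives the same grasp; the last joint's range is limited). The gripper opens to 88 mm and grips with 3 to 60 N. Pads are 18 mm wide; open, the fingers measure 123 mm over their backs; the gripper's body (75 mm by 187 mm) begins 45 mm behind the grasp point.
Start: joints at [-1.534, 0.181, 1.607, -0, 1.354, -0.206], TCP at [138.258, -558.145, 238.714] pointing down, gripper open.
Joint ranges: [-2.99, 2.99], [-0.89, 2.07], [0.3, 2.58], [-1.14, 4.28], [0, 2.63], [-3.12, 3.12]. Speed limits (rad/s): [2.57, 2.57, 3.01, 3.14, 3.14, 3.14].

## Interface

Orientations are given as a unit quaternion [w, x, y, z].
In Python, from cell import ctrl, ik, capture, camera_info, order gives the robot as it stands. Calls block until the motion is done:
- ctrl.goto(position, orientation): joint-space move of the TCP to a pose.
- ctrl.servo_line(position, attitude=None, feed=150): straight line of the TCP; attitude=None keeps the orientation; feed is the mean speed in mm/s.
- ctrl.goto_joints(angles): joint-space move.
- ctrl.gripper_open() and ctrl.grasp(effort=None): open the fingers fully, or close them until they stop; effort is the grip in N (None keeps the last).
- ctrl.sleep(seconds).
- ik(position, orientation): joint angles nearest the present ones, or None.
- capture(name): name is "scene" or "top" or "wrist"; returns (picture, depth): 400x640x3 uint8, blue, green, red; 400x640 float32, mm along the optical axis (not along the pixel's ray), 0 where there is no reading.
- camera_info(name): a dict with "camera_matrix" (3x3 intrinsics, pixels), "R" (3x3) and "t" (3): a world point X has camera coordinates R X + t; the wrist camera has in their place "tool_from_camera" (4x4, takes a point from camera to tool coordinates, whose origin is the TCP and whose axes are the flange's). Camera axes: x right, y down, z forward; pixel columns grow to the right and rows downward; lengths in mm; the calibration is good to about 2 mm. A picture is of the moment at which its call begins: read the wrist's pose just before it. camera_info takes no time and is no camera call.
A pose or a line that the arm cannot do raises ctrl.PlanningError and nothing moves.
- order.close_job(): hands the job in; it is judged then, once.
Readings, each from a call of its own:
- ctrl.get_t(): time.
- ctrl.get_joint_pos(): joint angles.
- ctrl.get_joint_vel(): joint speeds.
- ctrl.get_effort(): joint torques, N m.
- ctrl.get_eef_pos(): TCP position.
- ctrl.get_tcp_rot(): TCP orientation.
- ctrl.get_ft_force(): force on the tool from outside, world axes, zero at the start.
- ctrl.get_moment(): the same for the moment, N m.
- ctrl.get_finger_gap(): finger opening in mm.
- ctrl.get_grip_force(): force on a finger pad.
Only numpy, scipy, OpenCV 4.12 (cv2) and the standard library are available. Lean on these libraries where they do the work, as an engineer would, in place of code of your own. Each camera call takes 0.05 s, during which the arm holds its last target. There are 200 camera calls.

## Working session

There is one attempt and no reset: what is moved stays moved. The work goes in short steps, each a Python script; the robot and the scene stay as the last script left them, time stands still between calls to the robot, and variables do not carry over. Pictures are saved under pics/ and viewed, at most 10 in all, crops included, and the job is handed in when it is done.

```bash
mkdir -p pics; ls; python3 - <<'E'
from cell import ctrl,capture,camera_info
import cv2,numpy as np
for n in("top","scene"):
    p,d=capture(n);cv2.imwrite(f"pics/{n}0.png",p);np.save(f"pics/{n}0.npy",d)
    c=camera_info(n);print(n,c["camera_matrix"],c["R"],c["t"])
print(ctrl.get_t(),ctrl.get_tcp_rot(),ctrl.get_finger_gap())
E
```

```text
pics
top [[391.57578192   0.         317.08663207]
 [  0.         391.57578192 198.86735249]
 [  0.           0.           1.        ]] [[ 0.01397333 -0.99987855 -0.00690212]
 [-0.99810419 -0.01353408 -0.06004042]
 [ 0.05993972  0.007728   -0.99817208]] [ 14.91011106 444.77976817 984.80872104]
scene [[373.88024781   0.         318.01678504]
 [  0.         373.88024781 195.78669569]
 [  0.           0.           1.        ]] [[-0.46307368 -0.88623583  0.01219921]
 [-0.35262557  0.17159043 -0.91989778]
 [ 0.81315311 -0.4302822  -0.39196843]] [208.3377157  230.59462136 811.06569323]
0.1 [-7.70410278e-04  9.92638953e-01  1.21108683e-01  4.90642120e-05] 88.22410251890327
```

View pics/top0.png

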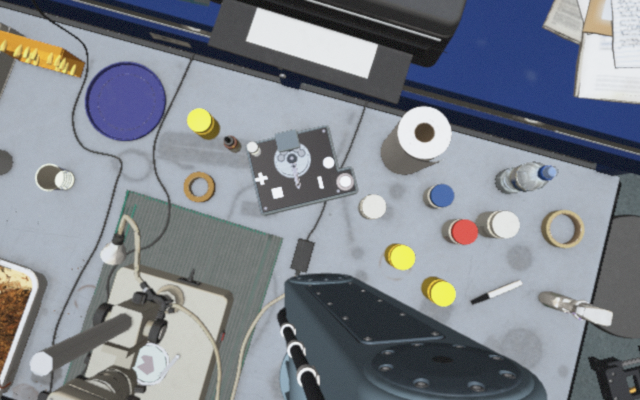

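View pics/scene0.png

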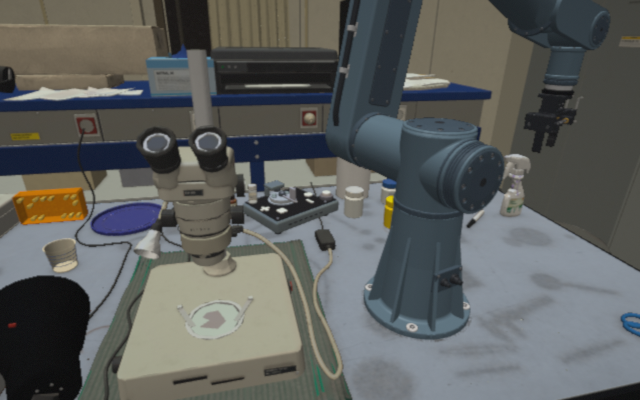

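The top view shows the photometer near (295,165). The candidate plates are the cross (262,179), square (277,192), bar (320,182) and disc (328,162). White round things nearby: read button (345,181), vial cap (253,148), jar (373,207). I choose the cross at (262,179) and will check it in a close crop.

```bash
cat > h.py <<'E'
import cv2,numpy as np
from cell import camera_info
def ray(px,z,n="top"):
    c=camera_info(n);K,R,t=[np.array(c[k]) for k in("camera_matrix","R","t")]
    o=-R.T@t; d=R.T@np.linalg.inv(K)@[px[0],px[1],1]
    return o+d*(z-o[2])/d[2]
E
python3 - <<'E'
from h import *
p=cv2.imread("pics/top0.png")
cv2.imwrite("pics/crop0.png",cv2.resize(p[115:235,225:385],None,fx=5,fy=5,interpolation=cv2.INTER_CUBIC))
m=(p.min(2)>195).astype(np.uint8);m[:,:225]=0;m[:,400:]=0;m[:115]=0;m[235:]=0
n,l,s,c=cv2.connectedComponentsWithStats(m)
for i in range(1,n):
    if s[i,4]>8: print(c[i].round(1),s[i],ray(c[i],51).round(1))
E
```

```text
[398.6 132. ] [398 124   2  17  28] [ 610.8 -178.7   51. ]
[251.5 146.5] [247 142  10  10  82] [570.  184.9  51. ]
[302.1 161.9] [296 148  14  24 148] [533.2  59.   51. ]
[328.1 162.1] [323 157  11  11  95] [533.6  -5.1  51. ]
[284.6 167.5] [276 160  20  16 150] [518.6 102.   51. ]
[261.  178.2] [255 173  13  12  72] [491.3 159.7  51. ]
[320.2 182. ] [318 177   6  11  41] [483.8  13.7  51. ]
[343.9 181.2] [337 176  14  12 131] [486.7 -44.6  51. ]
[277.2 192.2] [272 187  11  11  98] [457.4 119.1  51. ]
[373.8 206. ] [362 194  24  25 449] [ 426.8 -118.3   51. ]
```

View pics/crop0.png

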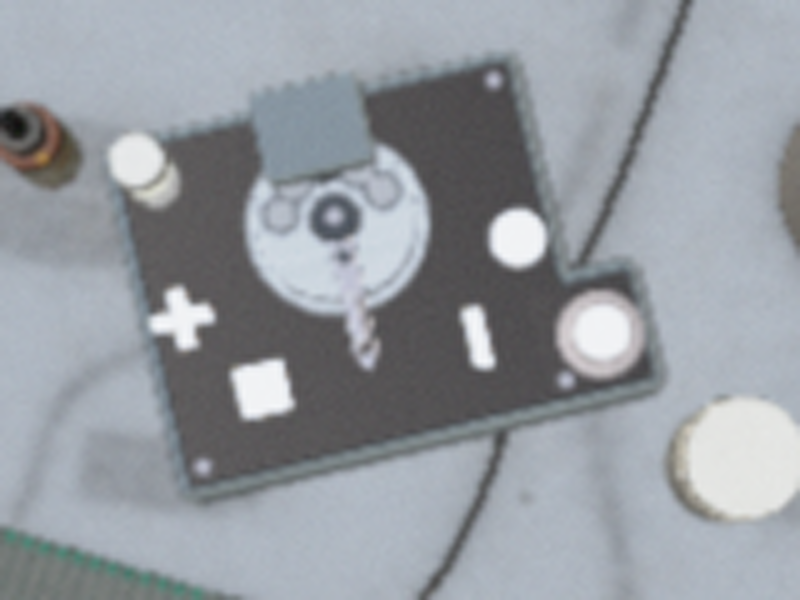

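The crop confirms the cross at top-image (261,178), the far-left station, so q=-1.25. The pointer tip is near (299,188). The read button is on the key block at about (345,181).

```bash
cat >> h.py <<'E'
W=np.array([[491.3,159.7],[457.4,119.1],[483.8,13.7],[533.6,-5.1]])
Q=np.array([-1.25,-.65,.65,1.25])
L=-90*np.c_[np.cos(Q),np.sin(Q)]
_a,_b=L-L.mean(0),W-W.mean(0)
YAW=np.arctan2((_a[:,0]*_b[:,1]-_a[:,1]*_b[:,0]).sum(),(_a*_b).sum())
RM=np.array([[np.cos(YAW),-np.sin(YAW)],[np.sin(YAW),np.cos(YAW)]])
HUB=W.mean(0)-RM@L.mean(0)
w=lambda l:HUB+RM@np.array(l)
loc=lambda x:RM.T@(np.array(x)[:2]-HUB)
quat=lambda th:[0,np.cos(th/2),np.sin(th/2),0]
def push(q,back,z,r=57):
    """TCP pose behind the tab at selector angle q, 'back' mm from tab centre; tool x along motion (flipped)"""
    t=np.array([-np.sin(q),np.cos(q)]);e=-np.array([np.cos(q),np.sin(q)])
    return [*w(r*e-back*t),z],quat(YAW+np.pi/2+q-np.pi)
E
python3 - <<'E'
from h import *
from cell import ctrl,ik
print(YAW,HUB,"res",[np.round(w(l)-x,1) for l,x in zip(L,W)])
tip=loc(ray((298.6,188),66));print("tip",tip,np.hypot(*tip),"q",np.arctan2(-tip[1],-tip[0]))
b=ray((345,181.3),69);print("button",b,loc(b))
for n,px,z in(("vial",(252.3,147),105),("jar",(373.5,206.5),88),("roll",(424,132),228)):print(n,ray(px,z),loc(ray(px,z)))
for q,bk,z in((0,45,200),(0,45,73),(-.6,13,73),(-1.25,13,73)):
    p,o=push(q,bk,z)
    for f in(0,np.pi): print(q,np.round(p,0),f,np.round(ik(p,quat(YAW+np.pi/2+q-np.pi+f)),2))
for th in (0,YAW,np.pi/2,-np.pi/2):print(th,ik([*b[:2],75],quat(th)))
print(ctrl.get_joint_pos())
E
```

```text
0.25000318888526346 [539.98344611  84.22363733] res [array([0.1, 0.3]), array([-0.3,  0.2]), array([0.2, 0. ]), array([ 0. , -0.5])]
tip [-75.18880075   0.1005774 ] 75.18886802330307 q -0.0013376638884362844
button [484.55886217 -46.13799167  69.        ] [ -85.95391006 -112.59646605]
vial [558.36145419 173.36464846 105.        ] [39.86078032 81.82291389]
jar [ 423.86087758 -112.54730654   88.        ] [-161.19502603 -161.9241145 ]
roll [ 569.68338618 -194.38788029  228.        ] [ -40.15383597 -277.29791497]
0 [496.  27. 200.] 0 [-0.19  0.04  1.84 -0.    1.26  2.71]
0 [496.  27. 200.] 3.141592653589793 [-0.19  0.04  1.84 -0.    1.26 -0.44]
0 [496.  27.  73.] 0 [-0.19  0.23  1.92 -0.    0.99  2.71]
0 [496.  27.  73.] 3.141592653589793 [-0.19  0.23  1.92 -0.    0.99 -0.44]
-0.6 [482.  92.  73.] 0 [-0.05  0.22  1.94 -0.    0.98 -2.85]
-0.6 [482.  92.  73.] 3.141592653589793 [-0.05  0.22  1.94 -0.    0.98  0.3 ]
-1.25 [498. 125.  73.] 0 [ 0.01  0.27  1.88 -0.    1.   -2.13]
-1.25 [498. 125.  73.] 3.141592653589793 [ 0.01  0.27  1.88 -0.    1.    1.01]
0 [-3.39370412e-01  2.08645471e-01  1.94776277e+00 -4.44089210e-16
  9.85184413e-01  1.23142591e+00]
0.25000318888526346 [-3.39370412e-01  2.08645471e-01  1.94776277e+00 -4.44089210e-16
  9.85184413e-01  9.81422726e-01]
1.5707963267948966 [-3.39370412e-01  2.08645471e-01  1.94776277e+00 -4.44089210e-16
  9.85184413e-01 -3.39370412e-01]
-1.5707963267948966 [-3.39370412e-01  2.08645471e-01  1.94776277e+00 -4.44089210e-16
  9.85184413e-01  2.80222224e+00]
[-1.53428759e+00  1.81471206e-01  1.60789042e+00 -3.36703130e-05
  1.35377462e+00 -2.06297485e-01]
```

The four plates fit their given geometry to 0.5 mm. The pointer tip comes out at radius 75 (76 given), with q≈0. Next is the approach and a guarded push along the arc, stopping slightly short.

```bash
sed -i 's/+np.pi\/2+q-np.pi)/+np.pi\/2+q)/' h.py; python3 - <<'E'
from h import *
from cell import ctrl,capture
ctrl.grasp(10)
p=ctrl.get_eef_pos();ctrl.servo_line([p[0],p[1],340],feed=200)
P,O=push(0,42,340);ctrl.goto(P,O)
P,O=push(0,42,130);ctrl.goto(P,O)
P,O=push(0,42,74);ctrl.servo_line(P,feed=80)
print("t",ctrl.get_t(),"gap",ctrl.get_finger_gap(),ctrl.get_eef_pos(),"f0",ctrl.get_ft_force())
f0=np.array(ctrl.get_ft_force())
for q,b in [(0,25),(0,18),(0,13.5)]+[(q,13) for q in np.arange(-.1,-1.16,-.1)]+[(-1.17,13)]:
    P,O=push(q,b,74);ctrl.servo_line(P,O,feed=40)
    f=np.array(ctrl.get_ft_force())-f0;print(round(q,2),b,f.round(1))
    if np.linalg.norm(f)>9:print("STOP");break
print("t",ctrl.get_t())
im,d=capture("top");cv2.imwrite("pics/top1.png",cv2.resize(im[115:235,225:385],None,fx=5,fy=5,interpolation=cv2.INTER_CUBIC))
E
```

```text
t 6.2 gap -0.1002855211144375 [495.55296526  29.38315058  74.35875122] f0 [-0.16867218  0.06613472 -0.07993354]
0 25 [0.6 0.9 0.9]
0 18 [-0.5  0.   0.3]
0 13.5 [0.  0.6 0.1]
-0.1 13 [ 0.4 -1.  -0.2]
-0.2 13 [-0.4 -1.5  0.5]
-0.3 13 [-1.7 -1.1  1.3]
-0.4 13 [-0.6 -1.5  1.3]
-0.5 13 [-2.  -1.1  1.1]
-0.6 13 [-2.1 -1.1  0.4]
-0.7 13 [-2.1 -0.8  0.4]
-0.8 13 [-2.5 -0.6 -0.1]
-0.9 13 [-0.6 -0.9 -0.3]
-1.0 13 [-2.2 -0.9 -0.2]
-1.1 13 [-2.7 -1.2 -0.7]
-1.17 13 [-2.2  0.   0. ]
t 10.9167
```

The push forces stayed around 2–3 N, as expected. I'll back off and check from above and from the wrist.

```bash
python3 - <<'E'
from h import *
from cell import ctrl,capture
P,O=push(-1.17,40,74);ctrl.servo_line(P,feed=60)
P[2]=150;ctrl.servo_line(P,feed=150)
ctrl.goto([*w((-150,-20)),330],quat(YAW))
ctrl.sleep(.3)
a,_=capture("top");b,_=capture("wrist");np.save("pics/a.npy",a)
cv2.imwrite("pics/v2.png",cv2.vconcat([cv2.resize(a[130:210,240:360],(600,400),interpolation=cv2.INTER_CUBIC),cv2.resize(b,(600,200)) ]))
print(ctrl.get_t())
E
```

```text
13.475
```

View pics/v2.png

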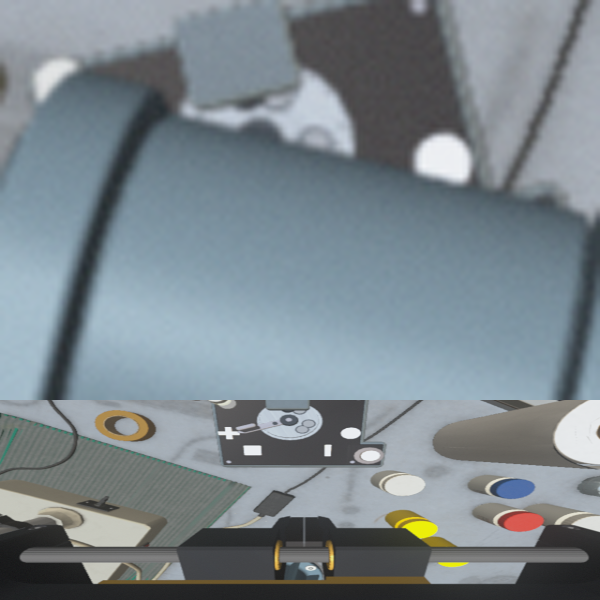

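In this view the arm blocks the top camera. The wrist view shows the pointer, about (245,428) in the composite, aiming almost at the cross at (229,433). I'll measure it in a wrist crop.

```bash
cat >> h.py <<'E'
def wray(px,z,pos,quat):
    from scipy.spatial.transform import Rotation as Rn
    c=camera_info("wrist");T=np.array(c["tool_from_camera"]);R=Rn.from_quat(np.roll(quat,-1)).as_matrix()
    d=R@T[:3,:3]@np.linalg.inv(c["camera_matrix"])@[px[0],px[1],1];o=R@T[:3,3]+pos
    return o+d*(z-o[2])/d[2]
E
python3 - <<'E'
from h import *
from cell import ctrl,capture
p,o=np.array(ctrl.get_eef_pos()),np.array(ctrl.get_tcp_rot())
b,_=capture("wrist");np.savez("pics/w.npz",b=b,p=p,o=o)
cv2.imwrite("pics/w3.png",cv2.resize(b[0:140,220:420],None,fx=4,fy=4,interpolation=cv2.INTER_CUBIC))
E
```

```text
(no output)
```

View pics/w3.png

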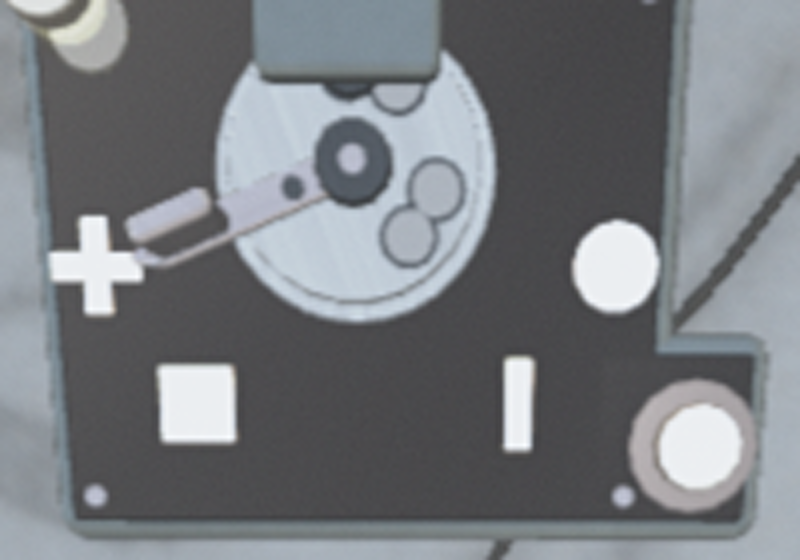

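The pointer tip is at crop (140,257), the tab top at (168,214), the cross at (97,265) and the button at (700,447).

```bash
python3 - <<'E'
from h import *
d=np.load("pics/w.npz")
f=lambda x,y,z:wray((220+(x+.5)/4-.5,(y+.5)/4-.5),z,d["p"],d["o"])
for n,a in dict(cross=(97,265,51),square=(197,403,51),bar=(518,403,51),disc=(616,266,51),tip=(140,257,66),tab=(168,214,103),button=(700,447,69)).items():
    x=f(*a);l=loc(x);print(n,x.round(1),l.round(1),np.hypot(*l).round(1),"q",np.arctan2(-l[1],-l[0]).round(3))
E
```

```text
cross [492.4 160.9  51. ] [-27.1  86.1] 90.3 q -1.265
square [458.  120.6  51. ] [-70.4  55.5] 89.6 q -0.667
bar [485.1  15.   51. ] [-70.3 -53.5] 88.4 q 0.651
disc [534.5  -4.6  51. ] [-27.3 -84.7] 89.0 q 1.259
tip [497.4 144.1  66. ] [-26.4  68.6] 73.5 q -1.203
tab [508.4 129.7 103. ] [-19.4  51.9] 55.4 q -1.213
button [486.2 -45.3  69. ] [ -84.2 -112.2] 140.3 q 0.927
```

The selector is at about -1.20, already within tolerance. I'll nudge it another ~0.05, re-check, then press.

```bash
python3 - <<'E'
from h import *
from cell import ctrl,capture
P,O=push(-1.17,35,150);ctrl.goto(P,O)
P,O=push(-1.17,30,74);ctrl.servo_line(P,O,feed=100)
for q,b in((-1.17,16),(-1.17,13),(-1.22,13)):
    P,O=push(q,b,74);ctrl.servo_line(P,O,feed=40);print(np.round(ctrl.get_ft_force(),1))
P,O=push(-1.22,40,74);ctrl.servo_line(P,feed=60)
P[2]=150;ctrl.servo_line(P,feed=150)
ctrl.goto([*w((-150,-20)),330],quat(YAW));ctrl.sleep(.2)
p,o=np.array(ctrl.get_eef_pos()),np.array(ctrl.get_tcp_rot())
b,_=capture("wrist");np.savez("pics/w.npz",b=b,p=p,o=o)
cv2.imwrite("pics/w4.png",cv2.resize(b[0:140,220:420],None,fx=4,fy=4,interpolation=cv2.INTER_CUBIC))
print(ctrl.get_t())
E
```

```text
[ 0.3 -0.1 -0.5]
[ 0.2 -1.6  0.2]
[-2.  -1.9  0.2]
18.65
```

View pics/w4.png

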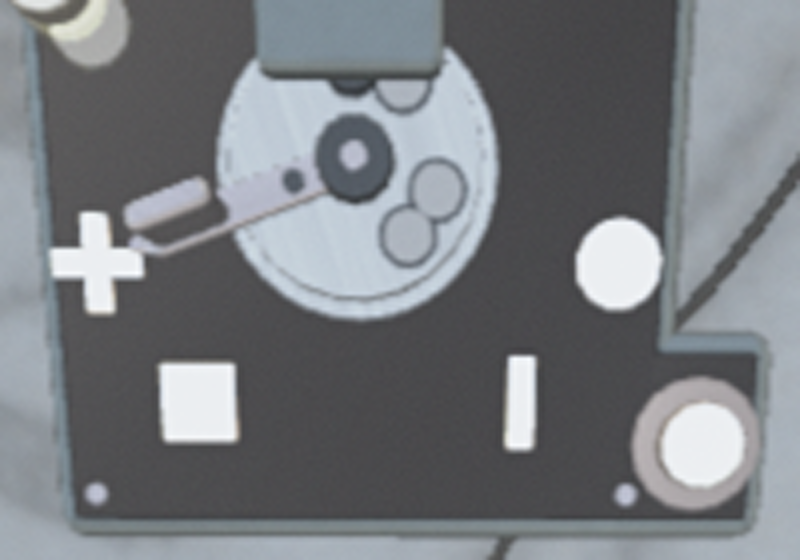

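The tip has moved to (136,244) and the tab to (167,203), with the cross at (98,263). I'll compute the angle and press only if it's good.

```bash
python3 - <<'E'
from h import *
from cell import ctrl
d=np.load("pics/w.npz")
f=lambda x,y,z:loc(wray((220+(x+.5)/4-.5,(y+.5)/4-.5),z,d["p"],d["o"]))
qs=[np.arctan2(-l[1],-l[0]) for l in(f(98,263,51),f(136,244,66),f(167,203,103))];print(np.round(qs,3))
assert abs(np.mean(qs[1:])-qs[0])<.05
B=w((-85.5,-112.4));O=quat(YAW+np.pi/2)
ctrl.goto([*B,200],O);ctrl.goto([*B,90],O);ctrl.servo_line([*B,72],feed=60)
f0=np.array(ctrl.get_ft_force())
for z in np.arange(70,61.4,-.5):
    ctrl.servo_line([*B,z],feed=15)
    F=(np.array(ctrl.get_ft_force())-f0);print(z,np.round(ctrl.get_eef_pos()[2],2),F.round(1))
    if F[2]>9:break
ctrl.sleep(.2);print(np.array(ctrl.get_ft_force())-f0,ctrl.get_eef_pos())
ctrl.servo_line([*B,90],feed=40)
print(ctrl.get_t())
E
```

```text
[-1.262 -1.246 -1.25 ]
70.0 70.04 [0.1 0.4 0.3]
69.5 69.51 [-0.6  0.9 -0.1]
69.0 69.08 [-0.6  0.7  0.6]
68.5 68.54 [-0.4  1.7  1.7]
68.0 68.02 [-1.1  1.4  1.7]
67.5 67.53 [-1.1  1.7  1.7]
67.0 67.03 [-0.   1.2  2.1]
66.5 66.51 [-0.2  1.2  1.2]
66.0 66.03 [-0.5  1.   2.9]
65.5 65.53 [-1.2  1.4  2.6]
65.0 65.04 [-0.4  0.9  3.6]
64.5 64.53 [0.5 1.2 3.2]
64.0 64.04 [0.5 1.2 3.6]
63.5 63.51 [-0.7  1.2  4.5]
63.0 63.33 [-3.1  1.4  8.2]
62.5 63.27 [-3.1  1.2 12.7]
[-3.95624992  2.57548824 11.27258495] [485.04534069 -45.85765499  63.25159273]
26.1667
```

The button followed its spring from z=69 to a hard stop at about z=63.2, which is full travel at 4 N and then a stiff rise. I'll retreat, take a last look and hand in.

```bash
python3 - <<'E'
from h import *
from cell import ctrl,capture,order
p=ctrl.get_eef_pos();ctrl.servo_line([p[0],p[1],200],feed=150)
ctrl.goto([*w((-150,-20)),330],quat(YAW));ctrl.sleep(.3)
b,_=capture("wrist");cv2.imwrite("pics/w5.png",b[0:160,160:480])
E
```

```text
(no output)
```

View pics/w5.png

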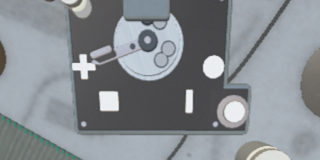

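The pointer (93,60) still aims at the cross (83,66), the button (232,112) is up, and the vial and jar are standing.

```bash
python3 -c "
from cell import order,ctrl
print(order.close_job(),ctrl.get_t())"
```

```text
the job is handed in; nothing more can be done
the job is handed in; nothing more can be done
```

The selector is set to the cross (about -1.25 rad measured), the read button was pressed to its stop and came back up, the vial and jar are still standing (the dropper bottle was out of view in the last picture), and the job is handed in; no verdict came back.

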